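# Hang two potted succulents on a balance rack and trim it level

## Robot

A 6-joint arm with a two-finger parallel gripper is mounted at the origin on the work surface. World frame = base frame: x ahead of the robot, y to its left, z up, the work surface at z = 0. Lengths are in m, angles in rad, forces in N, time in s.
With the tool pointing down it reaches from about 0.225 to 0.875 m from the base axis. Payload 3.4 kg.
Tool frame: the origin (TCP) lies between the finger pads; the fingertips stand 22 mm ahead of it and the grasp point (between the pads) lies 3 mm ahead of it (manip.finger_overhang is the distance from the TCP to the fingertips, in m); z points along the fingers, y is the line along which they close (so a half turn about z gives the same grasp; the last joint's range is limited). The gripper opens to 85 mm and grips with 20 to 120 N. Pads are 22 mm wide; open, the fingers measure 114 mm over their backs; the gripper's body (76 mm by 85 mm) begins 54 mm behind the grasp point. The pads swing forward as they close: fully open they stand 13 mm farther back than shut.
Start: joints at [-0.121, 0.276, 1.505, -0, 1.361, -0.121], TCP at [0.575, -0, 0.253] pointing down, gripper open.
Joint ranges: [-2.89, 2.89], [-0.75, 2.08], [0.22, 2.7], [-1.18, 4.32], [0.11, 2.71], [-2.7, 2.7]. Speed limits (rad/s): [2.57, 2.57, 3.14, 3.14, 3.14, 3.14].

## Interface

Orientations are given as a unit quaternion [w, x, y, z].
In Python, from rig import get_state, eyes, order, manip gives the robot as it stands.
- The arm moves only by the tool drive_tool, never from a script. Its argument "rows" is a list of rows, each a list of 4 numbers: the shift along the tool's x, y, z in units of 25 mm (1.0 is 25 mm), then the turn about the tool's z in units of 6 degrees (1.0 is 6 degrees). A call has exactly 8 rows; each row is the pose to reach, as a shift and turn from the pose commanded when the call began, along the tool's axes at that moment; what a row does not reach only later rows make up. A row lasts 1/12 s, in which the tool goes at most 41.7 mm and 7.16 degrees, less where a joint would pass 70% of its speed; a pose out of reach is approached as far as the arm can. A call with a gripper value outside its range is refused whole. "grip" is the finger opening in mm, from 0 to 85.4, set as the call begins (left out, the last holds). The fingers move at their own pace and stop on an object; "newtons" is the grip in N (left out, the last holds). Time passes only in rows, so rows that repeat a pose let the fingers close, or fill a call up. It gives the time, the measured TCP pose, the force, the opening and the grip force at its end, in the units of the state.
- get_state(): the state, without advancing time (a new reading comes with each control period).
- eyes.get_image(name): name is "scene" or "side" or "wrist"; returns (picture, depth): 384x512x3 uint8, red, green, blue; 384x512 float32, m along the optical axis (not along the pixel's ray), 0 where there is no reading.
- eyes.camera_info(name): a dict with "fx", "fy", "cx", "cy" (pixels), "dist" ([k1, k2, p1, p2, k3] as OpenCV has them; the pictures are not rectified), "R" (3x3) and "t" (3): a world point X has camera coordinates R X + t. Camera axes: x right, y down, z forward; pixel columns grow to the right and rows downward; lengths in m; the calibration is good to about 2 mm. A picture is of the moment at which its call begins: read the wrist's pose just before it. camera_info takes no time and is no camera call; for the wrist camera it gives the pose at the moment of the call.
- order.sign_off(): hands the job in; it is judged then, once.
The state is a dict: "clock": time; "qpos": joint angles; "qd": joint speeds; "effort": joint torques, N m; "position": TCP position; "ee_rot": TCP orientation; "contact_force": force on the tool from outside, world axes, zero at the start; "moment": the same for the moment, N m; "width": finger opening in m; "gripper_force": force on a finger pad.
Only numpy, scipy, OpenCV 4.12 (cv2) and the standard library are available. Lean on these libraries where they do the work, as an engineer would, in place of code of your own. Each camera call takes 0.05 s, during which the arm holds its last target. There are 200 camera calls.

## Task

The hanging bar of the balance rack is pulled down on its left by the little pot that already hangs there. Hang the big potted succulent by its hook on the raised right arm, let go of it, then hang the small one on the left arm, outside the little pot, and leave it where the bar stays truly level, everything hanging still. Ease each pot's weight onto the bar: do not press on the bar and do not let it swing over and bang on its stops; leave the other goods on the table where they are.

Things in the scene. Friction and masses are not known exactly. Their poses are not given: they have to be found in the camera images.
- bar (a joint): Tilt of the rack's bar about its pivot, rad. 0 is level, positive means that the left (+y) arm is up; stops at -0.15 and +0.15. It turns easily, lightly damped. A steel bob under the pivot rights it with about 0.21 N m per rad of tilt once all is hung.
- bar_mid (a point): Middle of the bar's flat top, 4 mm above the pivot axis, 240 mm above the table. Its frame turns with the bar: y along it to the left arm, x across it, away from the robot, z up. Bar of light wood, 14 mm wide (x), 12 mm high (z), smooth, straight out to 20 mm square end caps at y = +-225 mm. The post stands behind it (x = 24 to 48 mm, y = +-18 mm, top 25 mm above the bar).
- stand: The whole rack (base plate 130 x 200 x 16 mm, post, bar, bob and little pot), fixed on the table. Origin on the table below bar_mid (of the level bar), z up, y along the level bar to its left arm. The bob, 36 mm thick, hangs from the bar's middle to 120 mm below the pivot.
- mini_hook (a point): Where the little pot, on the rack from the start, hangs on the left arm: on the bar's top, 62 to 75 mm from bar_mid. It swings freely there but cannot come off or slide. 48 mm across, its bottom 137 mm below this point, its crook 6 mm above the bar; about 0.13 kg (15 % more or less).
- big: The big potted succulent, loose, white ceramic, 84 mm across at the rim, 62 mm at the foot, 72 mm high without its hook, 182 mm with it. Origin at the centre of its underside, z up, its hook open to +x. About 0.36 kg (8 % more or less). Hung about 120 mm from bar_mid on the right arm it can be balanced by the small pot.
- big_hook (a point): Underside of the crest of its hook (z = 176 mm on the pot), which rests on the bar's top. Crook of 6 mm rod over the pot, in its x-z plane: stem at x = -13 mm, level crest, tip at x = +13 mm (rod centres; 32 mm over the outside, 20 mm clear inside). Same axes as the pot. The tip ends at z = 151 mm; below it the way in is free down to z = 123 mm.
- small: The small potted succulent, loose, like the big one: 62 mm across at the rim, 48 mm at the foot, 54 mm high without its hook, 156 mm with it. Origin at the centre of its underside, z up, hook open to +x. About 0.20 kg (10 % more or less). With the big pot 120 mm out it balances 130 to 213 mm from bar_mid on the left arm, depending on the true weights.
- small_hook (a point): Underside of the crest of its hook (z = 150 mm on the pot), which rests on the bar's top. Crook of 6 mm rod over the pot, in its x-z plane: stem at x = -13 mm, level crest, tip at x = +13 mm (rod centres; 32 mm over the outside, 20 mm clear inside). Same axes as the pot. The tip ends at z = 125 mm; below it the way in is free down to z = 99 mm.
- candle_a: Bystander: pillar candle, 52 mm across, 52 mm high; origin under its centre.
- candle_b: Bystander: short candle, 52 mm across, 38 mm high; origin under its centre.
- gourd: Bystander: terracotta gourd vase, 94 mm across, 165 mm high; origin under its centre.
- bowl: Bystander: wooden bowl, 110 mm across, 45 mm high; origin under its centre.
- mug: Bystander: mug, 76 mm across, 85 mm high; origin under its centre.
- book: Bystander: closed book lying flat, 130 by 190 by 22 mm; origin under its centre.
- coasters: Bystander: cork coaster block, 96 mm across, 24 mm high; origin under its centre.

How it is judged:
By the outcome, as a careful person would: the job done as asked, in the order asked, and still so for the second after the job is handed in, with the robot touching nothing.
It also fails if it takes over 72 s, if anything falls off the work surface, if the arm or the gripper's body presses on something with over 40 N, if the wrist force passes 120 N, or if a joint passes its speed limit or range.

## Working session

There is one attempt and no reset: what is moved stays moved. The work goes in short steps, Python scripts to look and compute and a tool call to move; the robot and the scene stay as the last step left them, time stands still between calls to the robot, and variables do not carry over. Pictures are saved under pics/ and viewed, at most 10 in all, crops included, and the job is handed in when it is done.

Besides the shell and the picture viewer there is one more tool, called after "Request:" as name(argument=value, ...), one argument or row to a line, values as JSON. drive_tool: Moves the arm, as the interface text tells. Its arguments: {"type":"object","properties":{"rows":{"type":"array","items":{"type":"array","items":{"type":"number"}}},"grip":{"type":"number"},"newtons":{"type":"number"}},"required":["rows"]}

```bash
ls; mkdir -p pics
python3 - <<'E'
from rig import get_state, eyes, order, manip
import cv2,numpy as np
s=get_state();print(s)
ims=[]
for n in ["scene","side"]:
    p,d=eyes.get_image(n);np.savez(f"pics/{n}0.npz",p=p,d=d);cv2.imwrite(f"pics/{n}0.png",p[:,:,::-1])
    c=eyes.camera_info(n);print(n,{k:np.round(v,3).tolist() for k,v in c.items() if k!='name'})
E
```

```text
pics
{'clock': 0.0, 'qpos': array([-1.21022067e-01,  2.76562825e-01,  1.50613725e+00, -2.56680300e-05,
        1.36068767e+00, -1.21015769e-01]), 'qd': array([-1.94619508e-04,  8.95268171e-05, -9.49514717e-04, -1.40932253e-03,
       -2.29544670e-04,  9.40211109e-04]), 'effort': array([ 6.20495921e-04, -4.16768074e+01, -2.45808578e+01, -1.52056768e-04,
        1.11346930e-02,  1.69860516e-05]), 'position': array([5.74508828e-01, 3.29956104e-05, 2.52456375e-01]), 'ee_rot': array([-6.98901635e-04,  7.07106822e-01,  7.07106170e-01, -5.63281723e-04]), 'contact_force': array([-0.5227374 ,  0.17084836, -0.10402149]), 'moment': array([-0.02491508,  0.04105892, -0.0226138 ]), 'gripper_force': 0.0, 'width': 0.08515425085554063}
scene {'fx': 438.675, 'fy': 438.675, 'cx': 250.973, 'cy': 183.931, 'dist': [-0.122, 0.0, 0.0, 0.0, 0.0], 'R': [[-0.816, 0.577, -0.01], [0.491, 0.684, -0.539], [-0.304, -0.446, -0.842]], 't': [0.417, -0.195, 1.966]}
side {'fx': 468.785, 'fy': 468.785, 'cx': 241.811, 'cy': 194.373, 'dist': [-0.129, 0.0, 0.0, 0.0, 0.0], 'R': [[0.739, -0.674, 0.013], [-0.361, -0.412, -0.837], [0.569, 0.613, -0.548]], 't': [-0.412, 0.343, 1.557]}
```

View pics/scene0.png

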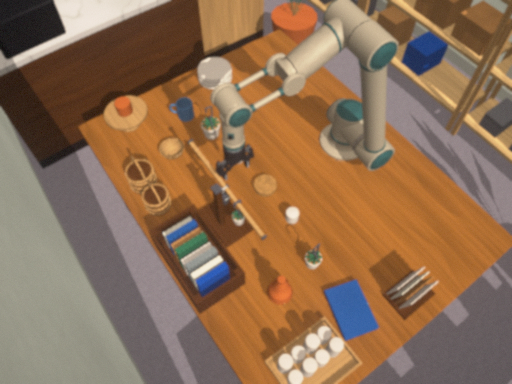

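View pics/side0.png

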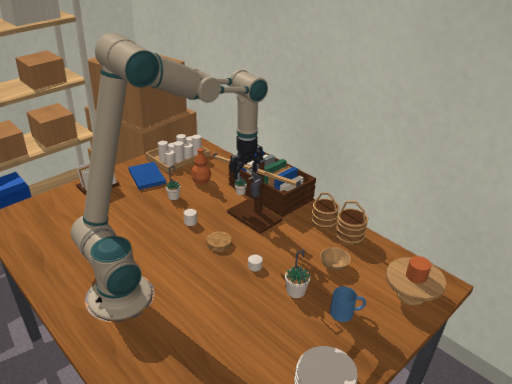

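Scene: big pot near (210,127), small pot near (314,260), and the bar runs from (190,142) to (264,237). Side: big pot near (297,280), small pot near (173,190), little pot near (240,187).

```bash
cat > h.py <<'E'
from rig import get_state, eyes, order, manip
import cv2,numpy as np
def cam(n): return eyes.camera_info(n)
def cloud(c,d):
    K=np.array([[c['fx'],0,c['cx']],[0,c['fy'],c['cy']],[0,0,1]]);v,u=np.mgrid[:d.shape[0],:d.shape[1]]
    r=cv2.undistortPoints(np.stack([u,v],-1).reshape(-1,1,2).astype(float),K,np.array(c['dist'])).reshape(d.shape+(2,))
    P=np.dstack([r*d[...,None],d]);W=(P-np.array(c['t']))@np.array(c['R']);W[d==0]=np.nan;return W
def rays(c,uv):
    K=np.array([[c['fx'],0,c['cx']],[0,c['fy'],c['cy']],[0,0,1]])
    r=cv2.undistortPoints(np.array(uv,float).reshape(-1,1,2),K,np.array(c['dist'])).reshape(-1,2)
    R=np.array(c['R']);D=np.c_[r,np.ones(len(r))]@R;return -R.T@np.array(c['t']),D/np.linalg.norm(D,axis=1)[:,None]
def proj(c,X):
    K=np.array([[c['fx'],0,c['cx']],[0,c['fy'],c['cy']],[0,0,1]]);R=np.array(c['R'])
    return cv2.projectPoints(np.array(X,float).reshape(-1,1,3),cv2.Rodrigues(R)[0],np.array(c['t'],float),K,np.array(c['dist']))[0].reshape(-1,2)
def tri(o1,d1,o2,d2):
    A=np.c_[d1,-d2];s=np.linalg.lstsq(A,o2-o1,rcond=None)[0];p,q=o1+s[0]*d1,o2+s[1]*d2;return (p+q)/2,np.linalg.norm(p-q)
E
python3 - <<'E'
from h import *
tiles=[]
for n,cs in [("scene",[(170,90),(270,215),(175,130)]),("side",[(260,235),(135,140),(205,140)])]:
    z=np.load(f"pics/{n}0.npz");p,d=z['p'],z['d'];W=cloud(cam(n),d)
    row=[]
    for i,(u,v) in enumerate(cs):
        w,h=(80,80) if i<2 else (100,115) if n=="scene" else (110,100)
        row.append(cv2.resize(p[v:v+h,u:u+w],(265,290),interpolation=cv2.INTER_CUBIC))
    tiles.append(np.hstack(row))
    m=(W[...,2]>.012)&(W[...,2]<.3)&(W[...,0]>.2)&(W[...,0]<.95)&(abs(W[...,1])<.6)
    k,l,st,ce=cv2.connectedComponentsWithStats(m.astype(np.uint8))
    for i in range(1,k):
        if st[i,4]>40:
            q=W[l==i];print(n,np.round(ce[i]),st[i,4],np.round(np.nanmin(q,0),3),np.round(np.nanmax(q,0),3),p[l==i].mean(0).astype(int))
cv2.imwrite("pics/crops.png",np.vstack(tiles)[:,:,::-1])
E
```

```text
scene [183. 108.] 369 [ 0.462 -0.598  0.012] [ 0.556 -0.5    0.095] [75 82 95]
scene [211. 126.] 356 [ 0.42  -0.421  0.012] [ 0.504 -0.332  0.184] [137 128 100]
scene [132. 122.] 250 [ 0.663 -0.6    0.067] [ 0.819 -0.554  0.101] [205 151  92]
scene [171. 147.] 303 [ 0.608 -0.441  0.012] [ 0.717 -0.327  0.053] [191 140  84]
scene [206. 242.] 7107 [ 0.591 -0.197  0.012] [0.943 0.294 0.299] [114  96  83]
scene [247. 160.] 59 [ 0.503 -0.013  0.241] [0.535 0.012 0.3  ] [93 73 60]
scene [148. 186.] 1474 [ 0.786 -0.411  0.012] [ 0.899 -0.134  0.172] [151 105  62]
scene [264. 184.] 382 [ 0.383 -0.06   0.013] [0.482 0.039 0.034] [196 139  78]
scene [291. 214.] 176 [0.411 0.146 0.013] [0.462 0.198 0.06 ] [221 203 182]
scene [313. 257.] 275 [0.459 0.34  0.015] [0.523 0.402 0.156] [133 125  98]
scene [279. 291.] 546 [0.63  0.354 0.029] [0.715 0.443 0.17 ] [191 100  50]
scene [345. 298.] 1008 [0.405 0.486 0.012] [0.564 0.6   0.031] [ 62  98 158]
scene [297. 341.] 413 [0.59  0.557 0.012] [0.852 0.6   0.113] [179 141 101]
scene [320. 329.] 49 [0.623 0.577 0.017] [0.663 0.6   0.084] [220 203 181]
sc
[... 310 characters left out ...]
179.] 384 [0.402 0.482 0.012] [0.561 0.6   0.034] [ 38  76 128]
side [340. 219.] 1723 [ 0.777 -0.378  0.012] [ 0.899 -0.139  0.178] [108  76  48]
side [189. 216.] 177 [0.402 0.144 0.013] [0.454 0.211 0.059] [172 156 142]
side [218. 240.] 377 [ 0.379 -0.058  0.012] [0.477 0.039 0.033] [154 112  68]
side [335. 258.] 460 [ 0.601 -0.441  0.012] [ 0.719 -0.33   0.054] [138 104  68]
side [297. 279.] 649 [ 0.417 -0.421  0.012] [ 0.502 -0.336  0.185] [100 101  85]
side [254. 262.] 171 [ 0.413 -0.222  0.012] [ 0.467 -0.166  0.043] [184 169 154]
side [396. 266.] 238 [ 0.663 -0.6    0.078] [ 0.805 -0.562  0.096] [175 132  86]
side [345. 303.] 790 [ 0.456 -0.595  0.012] [ 0.554 -0.508  0.091] [55 77 98]
```

View pics/crops.png

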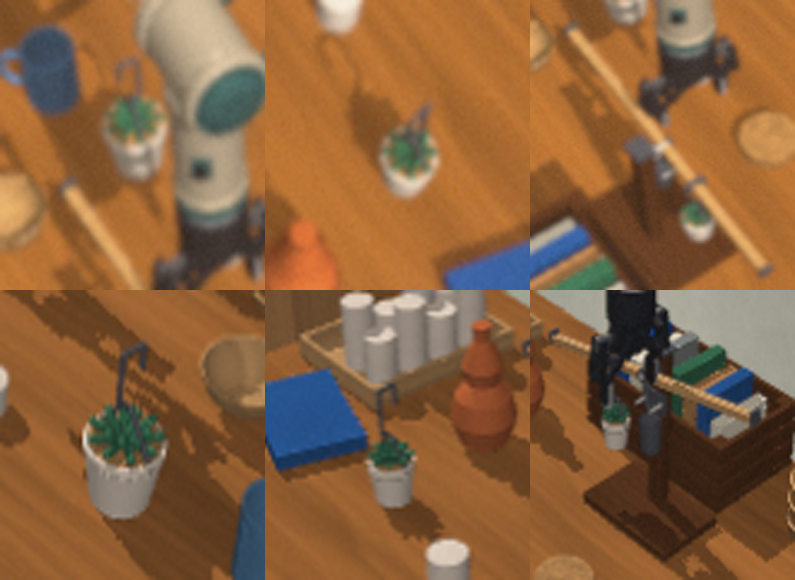

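The crops show both hooks clearly: big hook near scene (208,112), its crest running right toward the bowl in the side view. The bar is left-down, with its right end toward the mug and bowl.

Run:
```python
from h import *
np.set_printoptions(precision=4,suppress=True)
for n in ("scene","side"):
    z=np.load(f"pics/{n}0.npz");p,d=z['p'].astype(int),z['d'];W=cloud(cam(n),d)
    for nm,c,zr,zl in [("big",(.46,-.378),.072,.13),("small",(.49,.371),.054,.11)]:
        r=np.hypot(W[...,0]-c[0],W[...,1]-c[1])<.06
        m=r&(W[...,2]>.012)&(W[...,2]<zr);q=W[m];print(n,nm,"body",(np.percentile(q,2,0)+np.percentile(q,98,0))/2)
        # white pixels near the rim
        m=r&(W[...,2]>zl);v,u=np.nonzero(m);q=W[m]
        for a,b,w in zip(u,v,q): print("  ",a,b,w,p[b,a].sum())
    q=W[(W[...,2]>.19)&(W[...,2]<.29)&(p[...,0]>p[...,2]+35)&(abs(W[...,1])<.32)&(W[...,0]>.5)&(W[...,0]<.72)]
    x,y,zz=q.T;print(n,"bar",len(q),y.min(),y.max())
    for _ in range(4):
        A=np.polyfit(y,x,1);B=np.polyfit(y,zz,1);k=(abs(x-np.polyval(A,y))<.012)&(abs(zz-np.polyval(B,y))<.012);x,y,zz=x[k],y[k],zz[k]
    print(A,B,y.min(),y.max(),len(y))
```

```text
scene big body [ 0.4635 -0.3687  0.0424]
   210 106 [ 0.4534 -0.3767  0.1822] 329
   211 106 [ 0.4468 -0.3804  0.1748] 336
   207 107 [ 0.4661 -0.3806  0.1808] 332
   208 107 [ 0.463  -0.3775  0.1815] 339
   209 107 [ 0.4573 -0.3794  0.1762] 330
   210 107 [ 0.4571 -0.3705  0.1838] 319
   211 107 [ 0.4503 -0.3747  0.1758] 304
   205 108 [ 0.4757 -0.3811  0.1803] 312
   206 108 [ 0.474  -0.3753  0.1843] 318
   207 108 [ 0.467  -0.3801  0.1756] 320
   208 108 [ 0.4631 -0.3785  0.1745] 337
   211 108 [ 0.4505 -0.3755  0.169 ] 303
   205 109 [ 0.4746 -0.3849  0.17  ] 291
   206 109 [ 0.4728 -0.3791  0.174 ] 302
   211 109 [ 0.4515 -0.3747  0.1641] 301
   212 109 [ 0.4478 -0.3727  0.1635] 313
   205 110 [ 0.4767 -0.3818  0.1679] 302
   206 110 [ 0.4757 -0.3745  0.1737] 304
   211 110 [ 0.4547 -0.3696  0.1644] 298
   212 110 [ 0.4514 -0.3667  0.1649] 318
   206 111 [ 0.4744 -0.3783  0.1633] 310
   211 111 [ 0.4521 -0.3758  0.151 ] 306
   212 111 [ 0.4495 -0.3716  0.153 ] 319
   206 112 [ 0.4754 -0.3777  0.1581] 323
   212 112 [ 0.4515 -0.3688  0.1505] 314
   212 113 [ 0.4466 -0.3796  0.131
[... 3828 characters left out ...]
74 169 [0.5002 0.3672 0.1422] 186
   169 170 [0.4781 0.3725 0.1434] 179
   170 170 [0.4839 0.3736 0.1407] 203
   174 170 [0.4997 0.3671 0.1375] 165
   169 171 [0.4753 0.3686 0.1414] 180
   170 171 [0.4805 0.369  0.1391] 202
   174 171 [0.5034 0.3733 0.1284] 187
   169 172 [0.4768 0.3717 0.1345] 187
   170 172 [0.4808 0.3701 0.1336] 186
   169 173 [0.4743 0.3684 0.132 ] 163
   170 173 [0.4715 0.3562 0.1385] 183
   170 174 [0.4791 0.3688 0.125 ] 183
   170 175 [0.4833 0.3759 0.1152] 183
   170 176 [0.4739 0.3618 0.1203] 212
   170 177 [0.4756 0.3651 0.1132] 214
side bar 278 -0.18742882761211938 0.26386207599529415
[-0.0263  0.6352] [-0.1492  0.2438] -0.18742882761211938 0.26386207599529415 267
```

Request:
drive_tool(
  rows=[
    [-1.2, -0.8, -1, -1],
    [-2.8, -1.4, -1.9, -2.2],
    [-4.4, -2, -1.9, -3.4],
    [-6, -2.6, -1.9, -4.6],
    [-7.6, -3.2, -1.9, -5.8],
    [-9.2, -3.8, -1.9, -7],
    [-10.8, -4.4, -1.9, -8.2],
    [-12.4, -4.9, -1.9, -9.3],
  ],
  grip=60,
  newtons=40,
)

```text
clock: 0.77
position: [0.464, -0.2747, 0.3006]
ee_rot: [-0.0, 0.325, 0.946, 0.0]
contact_force: [1.2, 1.7, 0.5]
width: 0.0601
gripper_force: 0.0
```

```bash
cat >> h.py <<'E'
from scipy.spatial.transform import Rotation as Ro
def go(x,y,z,yaw):
    "yaw: world yaw (deg) wanted of the tool's y axis; prints units in tool axes"
    s=get_state();w=s['ee_rot'];R=Ro.from_quat([w[1],w[2],w[3],w[0]]).as_matrix()
    d=R.T@(np.array([x,y,z])-s['position'])/.025
    cur=np.degrees(np.arctan2(R[1,1],R[0,1]));t=-((yaw-cur+180)%360-180)/6
    print("clock %.2f"%s['clock'],"pos",np.round(s['position'],4),"yaw %.1f"%cur,"F",np.round(s['contact_force'],2),"w %.4f"%s['width'],"units",np.round(d,2),round(t,2))
E
python3 -c "
from h import *
go(.44,-.374,.30,80)"
```

```text
clock 0.77 pos [ 0.464  -0.2747  0.3006] yaw 52.1 F [1.22 1.73 0.48] w 0.0601 units [-1.68 -3.72  0.02] -4.65
```

Request:
drive_tool(
  rows=[
    [-0.35, -0.8, 0, -1.1],
    [-0.7, -1.6, 0, -2.2],
    [-1.04, -2.39, 0, -3.3],
    [-1.04, -2.39, 0, -4.03],
    [-1.04, -2.39, 0, -4.03],
    [-1.04, -2.39, 0, -4.03],
    [-1.04, -2.39, 0, -4.03],
    [-1.04, -2.39, 0, -4.03],
  ],
)

```text
clock: 1.43
position: [0.4488, -0.3358, 0.3008]
ee_rot: [0.0, 0.123, 0.992, 0.0]
contact_force: [-0.4, 0.3, -0.7]
width: 0.0598
gripper_force: 0.0
```

Run:
```python
from h import *
go(.44,-.374,.175,80)
p,d=eyes.get_image("wrist");c=cam("wrist");np.savez("pics/w1.npz",p=p,d=d,**{k:np.array(v) for k,v in c.items()})
W=cloud(c,d)
m=(np.hypot(W[...,0]-.46,W[...,1]+.378)<.07)&(W[...,2]>.125)&(W[...,2]<.2)
q=W[m];print(len(q),q.min(0),q.max(0))
print("cam centre",-np.array(c['R']).T@c['t'])
for uv,X in zip("st",[(.4475,-.3757,.18),(.473,-.380,.18)]):print(proj(c,X))
v=cv2.resize(p,(768,576));cv2.imwrite("pics/w1.png",v[:,:,::-1])
```

```text
clock 1.43 pos [ 0.4488 -0.3358  0.3008] yaw 75.9 F [-0.35  0.33 -0.66] w 0.0598 units [-0.03 -1.57  5.03] -0.68
351 [ 0.44384524 -0.38515537  0.12593565] [ 0.47557194 -0.37506161  0.18302221]
cam centre [ 0.370613   -0.31721935  0.42091628]
[[212.38030887 208.38247178]]
[[215.83988445 234.45665617]]
```

View pics/w1.png

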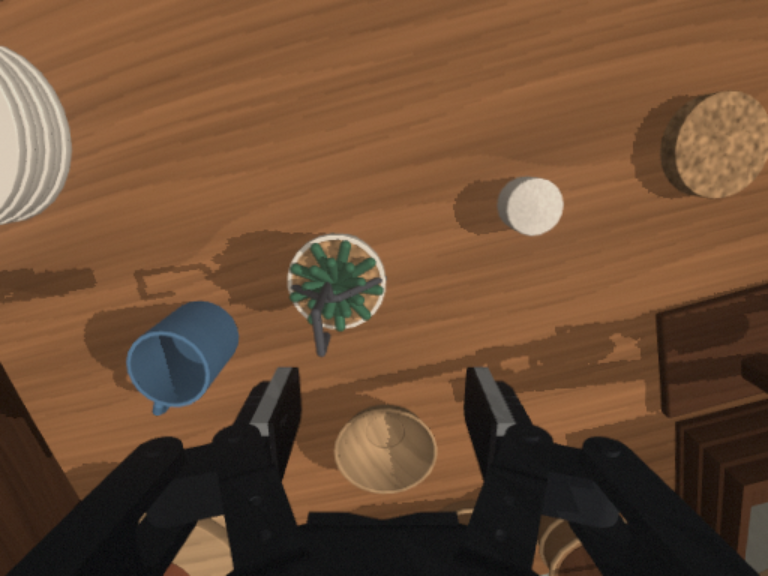

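The wrist view shows the big pot at about (337,283) of the doubled picture, with its hook crest running from (325,295) to (322,350), clear of the fingers.

```bash
cat >> h.py <<'E'
def hook(c,d,xy,ztop):
    W=cloud(c,d);r=np.hypot(W[...,0]-xy[0],W[...,1]-xy[1])<.06
    q=W[r&(W[...,2]>ztop-.008)&(W[...,2]<ztop+.008)]
    a,b=cv2.fitLine(q[:,:2].astype(np.float32),cv2.DIST_HUBER,0,.01,.01).ravel().reshape(2,2);a=a*np.sign(a[0])
    t=(q[:,:2]-b)@a;lo,hi=np.percentile(t,[1,99]);m=b+a*(lo+hi)/2
    print("hook mid",np.round(m,4),"len %.4f"%(hi-lo),"yaw %.1f"%np.degrees(np.arctan2(a[1],a[0])),"z %.4f"%np.median(q[:,2]),len(q));return m,a
E
python3 - <<'E'
from h import *
z=np.load("pics/w1.npz");m,a=hook(z,z['d'],(.46,-.378),.181)
yaw=np.degrees(np.arctan2(a[1],a[0]))+90
g=m-.021*a;print(g);go(g[0],g[1],.175,yaw)
E
```

```text
hook mid [ 0.4595 -0.3795] len 0.0306 yaw -9.5 z 0.1809 225
[ 0.43883072 -0.37602515]
clock 1.48 pos [ 0.4489 -0.3358  0.3009] yaw 75.9 F [-0.75  0.1   0.1 ] w 0.0604 units [-0.   -1.66  5.03] -0.75
```

Request:
drive_tool(
  rows=[
    [0, -0.8, 0, -0.4],
    [0, -1.66, 0, -0.75],
    [0, -1.66, 1.2, -0.75],
    [0, -1.66, 2.4, -0.75],
    [0, -1.66, 3.6, -0.75],
    [0, -1.66, 4.6, -0.75],
    [0, -1.66, 5.03, -0.75],
    [0, -1.66, 5.03, -0.75],
  ],
  grip=36,
)

```text
clock: 2.15
position: [0.4376, -0.3751, 0.1724]
ee_rot: [-0.002, 0.083, 0.997, 0.002]
contact_force: [0.5, 0.6, 0.1]
width: 0.0362
gripper_force: 0.0
```

Run:
```python
from h import *
go(.4388,-.376,.175,80.5)
p,d=eyes.get_image("wrist");c=cam("wrist");hook(c,d,(.46,-.379),.181)
```

```text
clock 2.15 pos [ 0.4376 -0.3751  0.1724] yaw 80.4 F [0.47 0.6  0.12] w 0.0362 units [-0.05 -0.03 -0.1 ] -0.01
hook mid [ 0.4341 -0.3762] len 0.0619 yaw 81.4 z 0.1821 1995
```

Request:
drive_tool(
  rows=[
    [0, 0, 0, 0],
    [0, 0, 0, 0],
    [0, 0, 0, 0],
    [0, 0, 0, 0],
    [0, 0, 0, 0],
    [0, 0, 0, 0],
    [0, 0, 0, 0],
    [0, 0, 0, 0],
  ],
  grip=0,
  newtons=60,
)

```text
clock: 2.87
position: [0.4395, -0.3771, 0.177]
ee_rot: [0.002, 0.084, 0.997, -0.001]
contact_force: [-0.4, 2.2, 5.8]
width: 0.0038
gripper_force: 58.8
```

Request:
drive_tool(
  rows=[
    [0, 0, -0.1, 0],
    [0, 0, -0.3, 0],
    [0, 0, -0.6, 0],
    [0, 0, -0.8, 0],
    [0, 0, -1, 0],
    [0, 0, -1, 0],
    [0, 0, -1, 0],
    [0, 0, -1, 0],
  ],
)

```text
clock: 3.53
position: [0.4384, -0.3767, 0.1998]
ee_rot: [-0.0, 0.083, 0.997, 0.0]
contact_force: [-0.3, -0.7, -3.6]
width: 0.0036
gripper_force: 58.5
```

Run:
```python
from h import *
go(.4388,-.376,.175,80.5)
p,d=eyes.get_image("wrist");c=cam("wrist");np.savez("pics/w2.npz",p=p,d=d,**{k:np.array(v) for k,v in c.items()})
v=[cv2.resize(p,(400,300))]
p,d=eyes.get_image("side");v.append(cv2.resize(p[205:325,220:380],(400,300)));cv2.imwrite("pics/w2.png",np.hstack(v)[:,:,::-1]);np.savez("pics/s2.npz",p=p,d=d)
```

```text
clock 3.53 pos [ 0.4384 -0.3767  0.1998] yaw 80.4 F [-0.34 -0.74 -3.6 ] w 0.0036 units [-0.01  0.03  0.99] -0.01
```

View pics/w2.png

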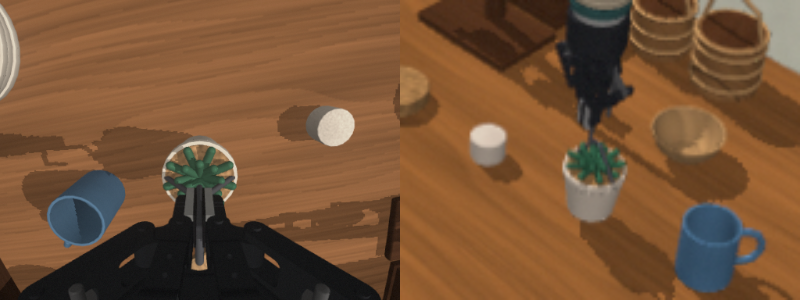

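The pot is held and hanging straight, with 3.6 N measured on the wrist. It is clear of the table.

Request:
drive_tool(
  rows=[
    [0, 0.1, -0.3, 0],
    [0, 0.4, -0.8, 0],
    [0, 0.8, -1.4, 0],
    [-0.1, 1.4, -2, 0],
    [-0.2, 2.1, -2.6, 0],
    [-0.3, 2.9, -3.2, -0.2],
    [-0.4, 3.7, -3.7, -0.4],
    [-0.5, 4.5, -4.1, -0.6],
  ],
)

```text
clock: 4.3
position: [0.4699, -0.267, 0.3042]
ee_rot: [0.001, 0.052, 0.999, -0.0]
contact_force: [0.6, -0.6, -3.0]
width: 0.0036
gripper_force: 58.6
```

Request:
drive_tool(
  rows=[
    [-0.1, 0.8, -0.2, -0.2],
    [-0.2, 1.6, -0.3, -0.4],
    [-0.2, 2.4, -0.3, -0.6],
    [-0.2, 3.2, -0.3, -0.8],
    [-0.2, 3.9, -0.3, -1],
    [-0.2, 4.5, -0.3, -1.2],
    [-0.2, 5, -0.3, -1.2],
    [-0.2, 5.3, -0.3, -1.2],
  ],
)

```text
clock: 4.97
position: [0.4883, -0.1351, 0.3104]
ee_rot: [0.0, -0.011, 1.0, 0.0]
contact_force: [-0.3, -0.0, -2.2]
width: 0.0039
gripper_force: 58.6
```

Run:
```python
from h import *
go(.52,-.085,.31,91.3)
```

```text
clock 4.97 pos [ 0.4883 -0.1351  0.3104] yaw 91.3 F [-0.35 -0.03 -2.24] w 0.0039 units [-1.31  1.98  0.02] -0.01
```

Request:
drive_tool(
  rows=[
    [-0.2, 0.4, 0, 0],
    [-0.4, 0.9, 0, 0],
    [-0.6, 1.4, 0, 0],
    [-0.7, 1.8, 0, 0],
    [-0.7, 1.98, 0, 0],
    [-0.7, 1.98, 0, 0],
    [-0.7, 1.98, 0, 0],
    [-0.7, 1.98, 0, 0],
  ],
)

```text
clock: 5.63
position: [0.5046, -0.0874, 0.3101]
ee_rot: [-0.0, -0.01, 1.0, -0.0]
contact_force: [0.7, -0.1, -3.7]
width: 0.0038
gripper_force: 58.6
```

```bash
cat >> h.py <<'E'
def bar(n,p,d,c):
    W=cloud(c,d);p=p.astype(int);m=(W[...,2]>.19)&(W[...,2]<.29)&(p[...,0]>p[...,2]+35)&(W[...,1]<.32)&(W[...,1]>-.24)&(W[...,0]>.6)&(W[...,0]<.68)
    k,l,st,ce=cv2.connectedComponentsWithStats(m.astype(np.uint8))
    q=W[m];x,y,z=q.T
    for _ in range(5):
        A=np.polyfit(y,x,1);B=np.polyfit(y,z,1);k=(abs(x-np.polyval(A,y))<.012)&(abs(z-np.polyval(B,y))<.01);x,y,z=x[k],y[k],z[k]
    print(n,"bar x=",np.round(A,4),"z=",np.round(B,4),"y",np.round([y.min(),y.max()],3),len(y));return A,B
E
python3 - <<'E'
from h import *
go(.505,-.085,.31,91.3)
v=[]
for n in ("wrist","scene","side"):
    p,d=eyes.get_image(n);c=cam(n);np.savez(f"pics/{n}3.npz",p=p,d=d);bar(n,p,d,c)
    if n!="scene":v.append(cv2.resize(p if n=="wrist" else p[130:250,180:340],(400,300)))
cv2.imwrite("pics/w3.png",np.hstack(v)[:,:,::-1])
E
```

```text
clock 5.63 pos [ 0.5046 -0.0874  0.3101] yaw 91.2 F [ 0.69 -0.1  -3.73] w 0.0038 units [-0.02  0.1   0.  ] -0.02
wrist bar x= [-0.003   0.6322] z= [-0.1461  0.2401] y [0.081 0.183] 1165
scene bar x= [-0.0199  0.642 ] z= [-0.1496  0.2436] y [-0.2    0.256] 543
side bar x= [-0.0272  0.6349] z= [-0.15    0.2441] y [-0.188  0.263] 268
```

View pics/w3.png

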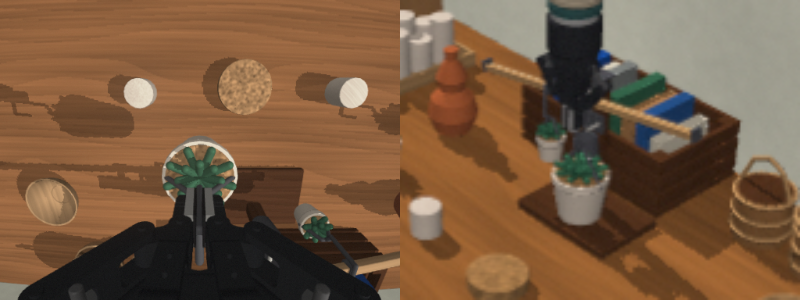

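The wrist view shows the held pot clear of the rack. The side view shows it in front of the right arm, with the bar still left-down.

Request:
drive_tool(
  rows=[
    [-0.1, 0, 0.1, 0],
    [-0.4, 0, 0.3, 0],
    [-0.8, 0, 0.5, 0],
    [-1.2, 0, 0.7, 0],
    [-1.6, 0, 0.72, 0],
    [-1.9, 0, 0.72, 0],
    [-2, 0, 0.72, 0],
    [-2, 0, 0.72, 0],
  ],
)

```text
clock: 6.45
position: [0.5559, -0.0858, 0.2918]
ee_rot: [0.0, -0.011, 1.0, -0.0]
contact_force: [1.0, -0.5, -3.8]
width: 0.0034
gripper_force: 58.6
```

Run:
```python
from h import *
go(.6195,-.085,.292,91.3)
p,d=eyes.get_image("side");c=cam("side");np.savez("pics/s4.npz",p=p,d=d)
# held hook tip/pot in world from side view
W=cloud(c,d);s=get_state()['position']
m=(abs(W[...,0]-s[0]-.02)<.06)&(abs(W[...,1]-s[1])<.06)
for a in np.arange(.10,.30,.012):
    q=W[m&(W[...,2]>a)&(W[...,2]<a+.012)]
    if len(q): print(round(a,3),len(q),np.round(q.min(0),3),np.round(q.max(0),3))
cv2.imwrite("pics/s4.png",cv2.resize(p[130:250,200:360],(800,600),interpolation=cv2.INTER_CUBIC)[:,:,::-1])
```

```text
clock 6.45 pos [ 0.5559 -0.0858  0.2918] yaw 91.3 F [ 0.97 -0.5  -3.82] w 0.0034 units [-2.54 -0.03 -0.01] -0.01
0.112 23 [ 0.541 -0.115  0.115] [ 0.584 -0.06   0.124]
0.124 34 [ 0.539 -0.118  0.124] [ 0.592 -0.077  0.136]
0.136 45 [ 0.538 -0.12   0.136] [ 0.59  -0.068  0.148]
0.148 43 [ 0.536 -0.125  0.148] [ 0.593 -0.06   0.16 ]
0.16 42 [ 0.536 -0.125  0.16 ] [ 0.593 -0.068  0.172]
0.172 54 [ 0.531 -0.128  0.172] [ 0.61  -0.063  0.184]
0.184 127 [ 0.531 -0.13   0.184] [ 0.612 -0.047  0.196]
0.196 112 [ 0.534 -0.124  0.196] [ 0.613 -0.05   0.208]
0.208 24 [ 0.544 -0.11   0.208] [ 0.588 -0.063  0.219]
0.22 10 [ 0.568 -0.101  0.221] [ 0.577 -0.078  0.23 ]
0.232 6 [ 0.558 -0.094  0.232] [ 0.572 -0.081  0.243]
0.244 26 [ 0.559 -0.114  0.244] [ 0.635 -0.033  0.256]
0.256 27 [ 0.561 -0.142  0.256] [ 0.635 -0.049  0.267]
0.268 13 [ 0.543 -0.096  0.271] [ 0.59  -0.078  0.279]
0.28 28 [ 0.543 -0.103  0.28 ] [ 0.589 -0.067  0.291]
0.292 31 [ 0.541 -0.102  0.292] [ 0.585 -0.069  0.304]
```

View pics/s4.png

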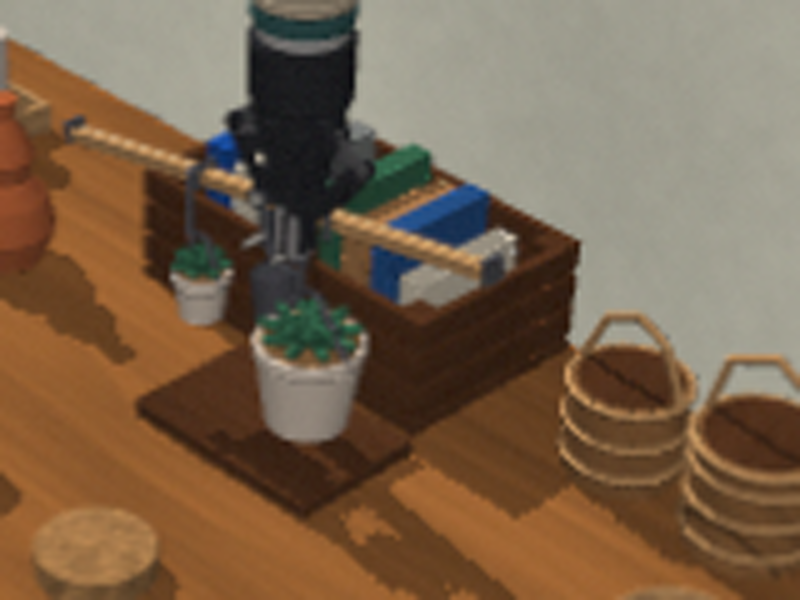

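Side view: the pot hangs upright at about (308,370) in the crop, in front of the bar with nothing touching. Its underside is near z = 0.115, as planned.

Request:
drive_tool(
  rows=[
    [-0.3, 0, 0, 0],
    [-0.7, 0, 0, 0],
    [-1.2, 0, 0, 0],
    [-1.7, 0, 0, 0],
    [-2.1, 0, 0, 0],
    [-2.4, 0, 0, 0],
    [-2.54, 0, 0, 0],
    [-2.54, 0, 0, 0],
  ],
)

```text
clock: 7.17
position: [0.6191, -0.0844, 0.2917]
ee_rot: [0.0, -0.011, 1.0, 0.0]
contact_force: [0.2, -0.9, -3.2]
width: 0.0038
gripper_force: 58.6
```

Request:
drive_tool(
  rows=[
    [0, 0, 0.1, 0],
    [0, 0, 0.3, 0],
    [0, 0, 0.5, 0],
    [0, 0, 0.7, 0],
    [0, 0, 0.85, 0],
    [0, 0, 0.95, 0],
    [0, 0, 1, 0],
    [0, 0, 1, 0],
  ],
)

```text
clock: 7.83
position: [0.6181, -0.0844, 0.2667]
ee_rot: [-0.0, -0.011, 1.0, 0.0]
contact_force: [0.8, -0.5, -3.0]
width: 0.0038
gripper_force: 58.6
```

Run:
```python
from h import *
go(.6195,-.085,.262,91.3)
for n in ("scene","side"):
    p,d=eyes.get_image(n);bar(n,p,d,cam(n))
```

```text
clock 7.83 pos [ 0.6181 -0.0844  0.2667] yaw 91.2 F [ 0.83 -0.48 -2.97] w 0.0038 units [-0.06 -0.03  0.19] -0.01
scene bar x= [-0.0197  0.642 ] z= [-0.1491  0.2434] y [-0.2    0.258] 534
side bar x= [-0.0243  0.6354] z= [-0.1532  0.244 ] y [-0.187  0.265] 291
```

Request:
drive_tool(
  rows=[
    [0, 0, 0.05, 0],
    [0, 0, 0.1, 0],
    [0, 0, 0.16, 0],
    [0, 0, 0.22, 0],
    [0, 0, 0.28, 0],
    [0, 0, 0.34, 0],
    [0, 0, 0.4, 0],
    [0, 0, 0.46, 0],
  ],
)

```text
clock: 8.6
position: [0.6183, -0.0845, 0.2556]
ee_rot: [0.0, -0.011, 1.0, -0.0]
contact_force: [-0.3, -0.3, -2.9]
width: 0.0035
gripper_force: 58.7
```

Request:
drive_tool(
  rows=[
    [0, 0, 0.06, 0],
    [0, 0, 0.12, 0],
    [0, 0, 0.18, 0],
    [0, 0, 0.24, 0],
    [0, 0, 0.3, 0],
    [0, 0, 0.36, 0],
    [0, 0, 0.42, 0],
    [0, 0, 0.48, 0],
  ],
)

```text
clock: 9.27
position: [0.6183, -0.0844, 0.2434]
ee_rot: [0.0, -0.011, 1.0, -0.0]
contact_force: [0.3, -1.1, -2.0]
width: 0.0037
gripper_force: 58.7
```

Run:
```python
from h import *
go(.6195,-.085,.223,91.3)
for n in ("scene","side"):
    p,d=eyes.get_image(n);bar(n,p,d,cam(n))
```

```text
clock 9.27 pos [ 0.6183 -0.0844  0.2434] yaw 91.2 F [ 0.29 -1.09 -1.96] w 0.0037 units [-0.05 -0.03  0.82] -0.01
scene bar x= [-0.0191  0.642 ] z= [-0.0204  0.2398] y [-0.203  0.258] 527
side bar x= [-0.0239  0.6351] z= [-0.0185  0.2403] y [-0.195  0.26 ] 305
```

Request:
drive_tool(
  rows=[
    [0, 0, 0.06, 0],
    [0, 0, 0.12, 0],
    [0, 0, 0.18, 0],
    [0, 0, 0.24, 0],
    [0, 0, 0.3, 0],
    [0, 0, 0.36, 0],
    [0, 0, 0.42, 0],
    [0, 0, 0.47, 0],
  ],
)

```text
clock: 10.03
position: [0.6182, -0.0844, 0.2316]
ee_rot: [-0.0, -0.011, 1.0, 0.0]
contact_force: [0.0, -0.5, -2.1]
width: 0.0037
gripper_force: 58.7
```

Request:
drive_tool(
  rows=[
    [0, 0, 0.04, 0],
    [0, 0, 0.08, 0],
    [0, 0, 0.12, 0],
    [0, 0, 0.15, 0],
    [0, 0, 0.18, 0],
    [0, 0, 0.21, 0],
    [0, 0, 0.24, 0],
    [0, 0, 0.26, 0],
  ],
)

```text
clock: 10.7
position: [0.6183, -0.0843, 0.2253]
ee_rot: [0.0, -0.011, 1.0, 0.0]
contact_force: [-0.8, 0.9, -2.1]
width: 0.0037
gripper_force: 58.7
```

Run:
```python
from h import *
go(.6195,-.085,.223,91.3)
for n in ("scene","side"):
    p,d=eyes.get_image(n);bar(n,p,d,cam(n))
```

```text
clock 10.70 pos [ 0.6183 -0.0843  0.2253] yaw 91.2 F [-0.77  0.88 -2.08] w 0.0037 units [-0.05 -0.03  0.09] -0.01
scene bar x= [-0.0192  0.6421] z= [0.1396 0.2354] y [-0.2    0.259] 477
side bar x= [-0.0261  0.6358] z= [0.1425 0.2354] y [-0.192  0.258] 308
```

Request:
drive_tool(
  rows=[
    [0, 0, 0.01, 0],
    [0, 0, 0.02, 0],
    [0, 0, 0.03, 0],
    [0, 0, 0.04, 0],
    [0, 0, 0.045, 0],
    [0, 0, 0.05, 0],
    [0, 0, 0.05, 0],
    [0, 0, 0.05, 0],
  ],
)

```text
clock: 11.47
position: [0.6183, -0.0844, 0.2241]
ee_rot: [0.0, -0.011, 1.0, -0.0]
contact_force: [0.3, 0.4, -3.0]
width: 0.0037
gripper_force: 58.7
```

```bash
cat > f.py <<'E'
from h import *
go(.6195,-.085,.223,91.3)
for n in ("scene","side"):
    p,d=eyes.get_image(n);bar(n,p,d,cam(n));print(get_state()['contact_force'])
E
python3 f.py
```

```text
clock 11.47 pos [ 0.6183 -0.0844  0.2241] yaw 91.2 F [ 0.35  0.44 -3.01] w 0.0037 units [-0.05 -0.03  0.04] -0.01
scene bar x= [-0.0185  0.6418] z= [0.1503 0.2353] y [-0.198  0.257] 482
[-1.22981353  0.90676128 -1.89960055]
side bar x= [-0.0236  0.6358] z= [0.1495 0.2352] y [-0.191  0.251] 309
[ 0.23594516 -0.38218651 -2.8893197 ]
```

Request:
drive_tool(
  rows=[
    [0, 0, 0.01, 0],
    [0, 0, 0.02, 0],
    [0, 0, 0.02, 0],
    [0, 0, 0.03, 0],
    [0, 0, 0.03, 0],
    [0, 0, 0.03, 0],
    [0, 0, 0.03, 0],
    [0, 0, 0.03, 0],
  ],
)

```text
clock: 12.23
position: [0.6184, -0.0844, 0.2237]
ee_rot: [0.0, -0.011, 1.0, -0.0]
contact_force: [-0.4, 1.1, 1.9]
width: 0.0039
gripper_force: 59.1
```

Request:
drive_tool(
  rows=[
    [0, 0, 0.01, 0],
    [0, 0, 0.02, 0],
    [0, 0, 0.02, 0],
    [0, 0, 0.02, 0],
    [0, 0, 0.02, 0],
    [0, 0, 0.02, 0],
    [0, 0, 0.02, 0],
    [0, 0, 0.02, 0],
  ],
)

```text
clock: 12.9
position: [0.6185, -0.0844, 0.2235]
ee_rot: [0.001, -0.011, 1.0, -0.0]
contact_force: [-1.4, 0.3, 4.8]
width: 0.0038
gripper_force: 59.6
```

Request:
drive_tool(
  rows=[
    [0, 0, -0.02, 0],
    [0, 0, -0.03, 0],
    [0, 0, -0.03, 0],
    [0, 0, -0.03, 0],
    [0, 0, -0.03, 0],
    [0, 0, -0.03, 0],
    [0, 0, -0.03, 0],
    [0, 0, -0.03, 0],
  ],
)

```text
clock: 13.57
position: [0.6184, -0.0844, 0.2236]
ee_rot: [0.0, -0.011, 1.0, -0.0]
contact_force: [-0.7, 1.0, 3.6]
width: 0.0039
gripper_force: 59.5
```

Request:
drive_tool(
  rows=[
    [0, 0, 0, 0],
    [0, 0, 0, 0],
    [0, 0, 0, 0],
    [0, 0, 0, 0],
    [0, 0, 0, 0],
    [0, 0, 0, 0],
    [0, 0, 0, 0],
    [0, 0, 0, 0],
  ],
  grip=30,
)

```text
clock: 14.23
position: [0.6183, -0.0844, 0.2235]
ee_rot: [0.0, -0.011, 1.0, -0.0]
contact_force: [-0.5, -0.3, 0.3]
width: 0.0296
gripper_force: 0.0
```

```bash
python3 f.py
python3 - <<'E'
from h import *
v=[]
p,d=eyes.get_image("side");v.append(cv2.resize(p[130:250,200:360],(400,300)))
p,d=eyes.get_image("wrist");v.append(cv2.resize(p[130:384,60:400],(400,300)))
cv2.imwrite("pics/s5.png",np.hstack(v)[:,:,::-1])
E
```

```text
clock 14.23 pos [ 0.6183 -0.0844  0.2235] yaw 91.2 F [-0.5  -0.28  0.32] w 0.0296 units [-0.05 -0.02  0.02] -0.01
scene bar x= [-0.018   0.6418] z= [0.1499 0.2352] y [-0.199  0.257] 472
[-0.29671511 -0.04508285 -0.24491676]
side bar x= [-0.0243  0.6356] z= [0.152  0.2353] y [-0.192  0.254] 296
[ 0.82608704 -0.60443592 -0.11667871]
```

View pics/s5.png

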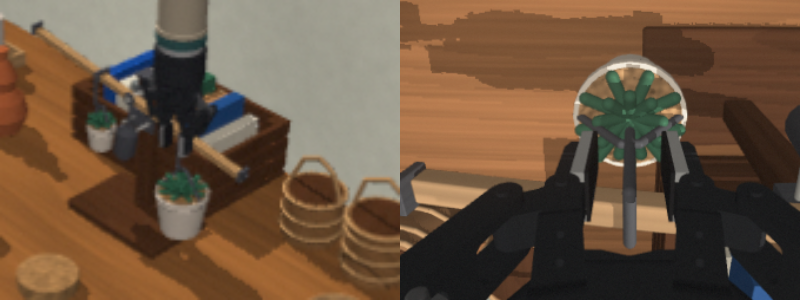

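Side crop: the big pot hangs free on the right arm at about (182,205). The wrist crop shows its crook over the bar between the open fingers.

Request:
drive_tool(
  rows=[
    [0, 0, -0.3, 0],
    [0, 0, -0.8, 0],
    [0, 0, -1.5, 0],
    [0, 0, -2.4, 0],
    [0.5, 0.2, -3.4, 0],
    [1.4, 0.8, -4.2, 0],
    [2.5, 1.8, -4.4, 0],
    [3.6, 3, -4.4, 0],
  ],
)

```text
clock: 15.1
position: [0.5271, -0.0119, 0.3362]
ee_rot: [0.003, -0.01, 1.0, -0.001]
contact_force: [-0.3, 0.3, 0.6]
width: 0.0298
gripper_force: 0.0
```

Request:
drive_tool(
  rows=[
    [1, 1.3, 0, -0.3],
    [1.7, 2.6, 0, -0.6],
    [2.2, 3.9, 0, -0.9],
    [2.3, 5.2, 0, -1.2],
    [2.3, 6.5, 0, -1.2],
    [2.3, 7.8, 0, -1.2],
    [2.3, 9.1, 0, -1.2],
    [2.3, 10.4, 0, -1.2],
  ],
)

```text
clock: 15.77
position: [0.4632, 0.249, 0.3345]
ee_rot: [0.001, -0.074, 0.997, 0.0]
contact_force: [-0.3, -0.9, -0.1]
width: 0.0302
gripper_force: 0.0
```

Request:
drive_tool(
  rows=[
    [0, 1, 0, 0],
    [0, 1.8, 0, 0],
    [0, 2.2, 0, 0],
    [0, 2.4, 0, 0],
    [0, 2.4, 0, 0],
    [0, 2.4, 0, 0],
    [0, 2.4, 0, 0],
    [0, 2.4, 0, 0],
  ],
  grip=60,
)

```text
clock: 16.43
position: [0.455, 0.3056, 0.3337]
ee_rot: [0.0, -0.073, 0.997, -0.0]
contact_force: [-0.2, -0.3, -0.4]
width: 0.0599
gripper_force: 0.0
```

Run:
```python
from h import *
go(.47,.368,.149,98.6)
p,d=eyes.get_image("wrist");c=cam("wrist")
m,a=hook(c,d,(.491,.371),.155)
yaw=np.degrees(np.arctan2(a[1],a[0]))+90
g=m-.021*a;print(g);go(g[0],g[1],.149,yaw)
for n in ("scene","side"):
    p,d=eyes.get_image(n);bar(n,p,d,cam(n))
```

```text
clock 16.43 pos [0.455  0.3056 0.3337] yaw 98.3 F [-0.18 -0.28 -0.35] w 0.0599 units [-0.95  2.38  7.39] -0.04
hook mid [0.4888 0.3701] len 0.0306 yaw 8.2 z 0.1548 147
[0.46799559 0.36705523]
clock 16.48 pos [0.4551 0.3057 0.3337] yaw 98.3 F [-0.4  -1.03  0.16] w 0.0603 units [-0.87  2.36  7.39] 0.02
scene bar x= [-0.0185  0.6419] z= [0.1509 0.2353] y [-0.197  0.257] 471
side bar x= [-0.0248  0.6359] z= [0.1535 0.2352] y [-0.193  0.251] 374
```

Request:
drive_tool(
  rows=[
    [-0.4, 1, 0.5, 0],
    [-0.87, 2, 1.2, 0],
    [-0.87, 2.36, 2.4, 0],
    [-0.87, 2.36, 3.6, 0],
    [-0.87, 2.36, 4.8, 0],
    [-0.87, 2.36, 5.9, 0],
    [-0.87, 2.36, 6.7, 0],
    [-0.87, 2.36, 7.27, 0],
  ],
  grip=36,
)

```text
clock: 17.25
position: [0.4667, 0.3673, 0.1492]
ee_rot: [-0.002, -0.073, 0.997, -0.001]
contact_force: [0.1, -0.5, -0.1]
width: 0.0359
gripper_force: 0.0
```

Request:
drive_tool(
  rows=[
    [0, 0, 0, 0],
    [0, 0, 0, 0],
    [0, 0, 0, 0],
    [0, 0, 0, 0],
    [0, 0, 0, 0],
    [0, 0, 0, 0],
    [0, 0, 0, 0],
    [0, 0, 0, 0],
  ],
)

```text
clock: 17.92
position: [0.4678, 0.3684, 0.1522]
ee_rot: [0.0, -0.074, 0.997, 0.0]
contact_force: [1.6, -0.1, -0.1]
width: 0.0356
gripper_force: 0.0
```

Run:
```python
from h import *
go(.468,.367,.152,98.3)
```

```text
clock 17.92 pos [0.4678 0.3684 0.1522] yaw 98.4 F [ 1.56 -0.12 -0.12] w 0.0356 units [-0.   -0.06  0.01] 0.02
```

Request:
drive_tool(
  rows=[
    [0, -0.05, 0, 0],
    [0, -0.05, 0, 0],
    [0, -0.05, 0, 0],
    [0, -0.05, 0, 0],
    [0, -0.05, 0, 0],
    [0, -0.05, 0, 0],
    [0, -0.05, 0, 0],
    [0, -0.05, 0, 0],
  ],
  grip=0,
)

```text
clock: 18.58
position: [0.4678, 0.3672, 0.1518]
ee_rot: [0.0, -0.074, 0.997, 0.0]
contact_force: [-1.0, 0.3, 0.5]
width: 0.0033
gripper_force: 58.6
```

Request:
drive_tool(
  rows=[
    [0, 0, -0.1, 0],
    [0, 0, -0.3, 0],
    [0, 0, -0.6, 0],
    [0, 0, -0.9, 0],
    [0, 0, -1.2, 0],
    [0, 0, -1.4, 0],
    [0, 0, -1.5, 0],
    [0, 0, -1.5, 0],
  ],
)

```text
clock: 19.25
position: [0.4683, 0.3673, 0.1904]
ee_rot: [0.001, -0.073, 0.997, 0.0]
contact_force: [-0.3, 0.1, -1.1]
width: 0.0035
gripper_force: 58.6
```

Run:
```python
from h import *
go(.468,.367,.152,98.3)
```

```text
clock 19.25 pos [0.4683 0.3673 0.1904] yaw 98.4 F [-0.28  0.08 -1.13] w 0.0035 units [ 0.02 -0.01  1.53] 0.02
```

Request:
drive_tool(
  rows=[
    [0, -0.1, -0.3, 0],
    [0, -0.3, -0.8, 0],
    [-0.1, -0.7, -1.4, 0],
    [-0.2, -1.2, -2, 0],
    [-0.4, -1.8, -2.6, 0.2],
    [-0.6, -2.4, -3.2, 0.4],
    [-0.8, -3, -3.7, 0.6],
    [-1, -3.6, -4, 0.8],
  ],
)

```text
clock: 19.92
position: [0.5063, 0.281, 0.2911]
ee_rot: [0.001, -0.031, 1.0, 0.0]
contact_force: [0.3, 0.2, -0.4]
width: 0.0039
gripper_force: 58.7
```

Request:
drive_tool(
  rows=[
    [-0.2, -0.6, -0.2, 0.2],
    [-0.3, -1.2, -0.3, 0.3],
    [-0.5, -1.8, -0.34, 0.4],
    [-0.7, -2.4, -0.34, 0.4],
    [-0.8, -2.9, -0.34, 0.4],
    [-0.8, -3.3, -0.34, 0.4],
    [-0.8, -3.5, -0.34, 0.4],
    [-0.8, -3.6, -0.34, 0.4],
  ],
)

```text
clock: 20.58
position: [0.5311, 0.1924, 0.2977]
ee_rot: [-0.0, -0.01, 1.0, 0.0]
contact_force: [0.4, -0.4, -1.2]
width: 0.0038
gripper_force: 58.6
```

Run:
```python
from h import *
go(.613,.195,.299,91.2)
f=[]
for n in ("side","scene"):
    p,d=eyes.get_image(n);np.savez(f"pics/{n}6.npz",p=p,d=d);bar(n,p,d,cam(n));f.append(get_state()['contact_force'][2])
    if n=="side":a=cv2.resize(p[130:250,200:360],(400,300))
    else: b=cv2.resize(p[130:265,170:350],(400,300))
for i in range(16): eyes.get_image("side");f.append(get_state()['contact_force'][2])
print(np.mean(f),np.std(f));go(.613,.195,.299,91.2)
cv2.imwrite("pics/s6.png",np.hstack([a,b])[:,:,::-1])
```

```text
clock 20.58 pos [0.5311 0.1924 0.2977] yaw 91.2 F [ 0.37 -0.39 -1.17] w 0.0038 units [-3.28  0.04 -0.05] -0.0
side bar x= [-0.023   0.6361] z= [0.1505 0.2352] y [-0.192  0.255] 381
scene bar x= [-0.0181  0.6418] z= [0.1498 0.2351] y [-0.2    0.257] 470
-1.6803580556113467 0.555602180629908
clock 21.48 pos [0.5314 0.1931 0.2978] yaw 91.2 F [-0.45 -0.82 -1.84] w 0.0033 units [-3.26  0.01 -0.05] 0.01
```

View pics/s6.png

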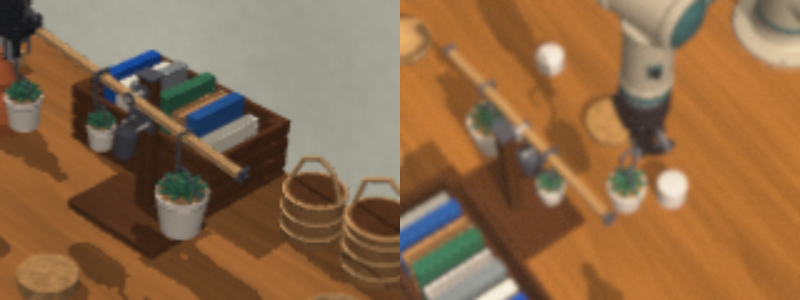

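Side and scene crops: the big pot hangs still at right. The held small pot, near (628,190) in the scene crop, is upright and in front of the raised left arm.

Request:
drive_tool(
  rows=[
    [-0.2, 0.3, -0.05, 0],
    [-0.6, 0.5, -0.05, 0],
    [-1.1, 0.51, -0.05, 0],
    [-1.7, 0.51, -0.05, 0],
    [-2.3, 0.51, -0.05, 0],
    [-2.8, 0.51, -0.05, 0],
    [-3.1, 0.51, -0.05, 0],
    [-3.26, 0.51, -0.05, 0],
  ],
)

```text
clock: 22.15
position: [0.6143, 0.2081, 0.2984]
ee_rot: [0.0, -0.011, 1.0, 0.0]
contact_force: [-0.4, -0.6, -1.9]
width: 0.004
gripper_force: 58.6
```

Request:
drive_tool(
  rows=[
    [0, 0, 0.1, 0],
    [0, 0, 0.3, 0],
    [0, 0, 0.5, 0],
    [0, 0, 0.65, 0],
    [0, 0, 0.75, 0],
    [0, 0, 0.8, 0],
    [0, 0, 0.8, 0],
    [0, 0, 0.8, 0],
  ],
)

```text
clock: 22.82
position: [0.6126, 0.2076, 0.2792]
ee_rot: [0.0, -0.011, 1.0, 0.0]
contact_force: [-0.6, -0.3, -2.6]
width: 0.0034
gripper_force: 58.6
```

Run:
```python
from h import *
go(.613,.206,.270,91.2)
for n in ("scene","side"):
    p,d=eyes.get_image(n);bar(n,p,d,cam(n))
```

```text
clock 22.82 pos [0.6126 0.2076 0.2792] yaw 91.2 F [-0.59 -0.29 -2.62] w 0.0034 units [-0.02 -0.07  0.37] 0.01
scene bar x= [-0.0198  0.6419] z= [0.1509 0.235 ] y [-0.201  0.258] 460
side bar x= [-0.0212  0.6363] z= [0.1493 0.2349] y [-0.189  0.209] 331
```

Request:
drive_tool(
  rows=[
    [0, 0, 0.06, 0],
    [0, 0, 0.12, 0],
    [0, 0, 0.18, 0],
    [0, 0, 0.24, 0],
    [0, 0, 0.3, 0],
    [0, 0, 0.36, 0],
    [0, 0, 0.42, 0],
    [0, 0, 0.48, 0],
  ],
)

```text
clock: 23.58
position: [0.6127, 0.2078, 0.2671]
ee_rot: [0.0, -0.011, 1.0, 0.0]
contact_force: [-0.6, 1.2, -0.1]
width: 0.0036
gripper_force: 58.7
```

Request:
drive_tool(
  rows=[
    [0, 0, 0.06, 0],
    [0, 0, 0.12, 0],
    [0, 0, 0.19, 0],
    [0, 0, 0.26, 0],
    [0, 0, 0.33, 0],
    [0, 0, 0.4, 0],
    [0, 0, 0.46, 0],
    [0, 0, 0.52, 0],
  ],
)

```text
clock: 24.25
position: [0.6126, 0.2077, 0.2539]
ee_rot: [0.0, -0.011, 1.0, 0.0]
contact_force: [1.1, 0.5, -0.3]
width: 0.0037
gripper_force: 58.7
```

Request:
drive_tool(
  rows=[
    [0, 0, 0.06, 0],
    [0, 0, 0.12, 0],
    [0, 0, 0.18, 0],
    [0, 0, 0.24, 0],
    [0, 0, 0.3, 0],
    [0, 0, 0.36, 0],
    [0, 0, 0.42, 0],
    [0, 0, 0.45, 0],
  ],
)

```text
clock: 24.92
position: [0.6126, 0.2076, 0.2426]
ee_rot: [-0.0, -0.011, 1.0, -0.0]
contact_force: [-0.2, 0.6, -0.7]
width: 0.0037
gripper_force: 58.7
```

```bash
cat > w.py <<'E'
from h import *
import sys
go(.613,.206,.242,91.2)
B=[];S=[]
for i in range(int(sys.argv[1])):
    n=("scene","side")[i%2];p,d=eyes.get_image(n);s=get_state();S.append(np.r_[s['contact_force'],s['moment'],s['effort'][1:3]])
    if i<4:bar(n,p,d,cam(n))
S=np.array(S);print(np.round(S.mean(0),4),"\nstd",np.round(S.std(0),4));go(.613,.206,.242,91.2)
E
python3 w.py 30
```

```text
clock 24.92 pos [0.6126 0.2076 0.2426] yaw 91.2 F [-0.23  0.58 -0.74] w 0.0037 units [-0.01 -0.07  0.02] 0.01
scene bar x= [-0.0209  0.6419] z= [0.0087 0.2394] y [-0.202  0.258] 527
side bar x= [-0.0274  0.6354] z= [0.0063 0.2395] y [-0.193  0.26 ] 309
scene bar x= [-0.0204  0.6419] z= [0.0065 0.2392] y [-0.199  0.258] 522
side bar x= [-0.0267  0.6356] z= [0.006  0.2393] y [-0.194  0.262] 317
[-4.57000e-02  3.68100e-01 -3.94400e-01  5.85000e-02  4.44000e-02
  2.00000e-04 -4.89029e+01 -2.50958e+01] 
std [0.3971 0.4693 0.4969 0.0313 0.0418 0.0311 0.1032 0.0634]
clock 26.42 pos [0.6126 0.2076 0.2428] yaw 91.2 F [ 0.37  0.67 -0.56] w 0.0039 units [-0.01 -0.06  0.03] 0.0
```

Request:
drive_tool(
  rows=[
    [0, -0.05, 0, 0],
    [0, -0.15, 0, 0],
    [0, -0.3, 0, 0],
    [0, -0.5, 0, 0],
    [0, -0.7, 0, 0],
    [0, -0.85, 0, 0],
    [0, -0.95, 0, 0],
    [0, -1, 0, 0],
  ],
)

```text
clock: 27.08
position: [0.6133, 0.182, 0.2429]
ee_rot: [0.0, -0.01, 1.0, -0.0]
contact_force: [0.2, 0.8, 0.2]
width: 0.004
gripper_force: 58.8
```

```bash
python3 w.py 30
```

```text
clock 27.08 pos [0.6133 0.182  0.2429] yaw 91.2 F [0.15 0.75 0.24] w 0.0040 units [-0.01  0.96  0.04] -0.0
scene bar x= [-0.0187  0.6421] z= [0.01   0.2393] y [-0.199  0.259] 520
side bar x= [-0.0286  0.6355] z= [0.0103 0.2395] y [-0.192  0.264] 303
scene bar x= [-0.019   0.6418] z= [0.0085 0.2391] y [-0.2   0.26] 515
side bar x= [-0.0282  0.6355] z= [0.0085 0.2394] y [-0.195  0.265] 305
[ 1.50100e-01 -7.56100e-01  6.91000e-02 -1.20200e-01 -7.70000e-03
 -1.39000e-02 -4.81078e+01 -2.49356e+01] 
std [0.5042 0.3886 0.4354 0.0294 0.0309 0.0345 0.0165 0.007 ]
clock 28.58 pos [0.6132 0.1827 0.2428] yaw 91.2 F [ 0.13 -0.54 -0.23] w 0.0037 units [-0.01  0.93  0.03] 0.01
```

Request:
drive_tool(
  rows=[
    [0, 0, 0, 0],
    [0, 0, 0, 0],
    [0, 0, 0, 0],
    [0, 0, 0, 0],
    [0, 0, 0, 0],
    [0, 0, 0, 0],
    [0, 0, 0, 0],
    [0, 0, 0, 0],
  ],
  grip=16,
)

```text
clock: 29.25
position: [0.6132, 0.1827, 0.2428]
ee_rot: [0.0, -0.011, 1.0, 0.0]
contact_force: [0.2, -0.4, 0.2]
width: 0.0161
gripper_force: 0.0
```

```bash
python3 w.py 10
```

```text
clock 29.25 pos [0.6132 0.1827 0.2428] yaw 91.2 F [ 0.18 -0.37  0.19] w 0.0161 units [-0.01  0.93  0.03] 0.01
scene bar x= [-0.0187  0.642 ] z= [-0.0585  0.241 ] y [-0.202  0.258] 544
side bar x= [-0.0256  0.6352] z= [-0.0614  0.2415] y [-0.195  0.265] 291
scene bar x= [-0.0194  0.6419] z= [-0.0644  0.2413] y [-0.198  0.258] 538
side bar x= [-0.029  0.635] z= [-0.0637  0.2419] y [-0.191  0.264] 281
[ 6.50000e-03 -7.40000e-03 -1.19900e-01  8.00000e-04 -7.10000e-03
 -5.10000e-03 -4.80078e+01 -2.48356e+01] 
std [2.906e-01 6.170e-01 3.517e-01 2.220e-02 3.120e-02 2.500e-02 1.000e-03
 3.000e-04]
clock 29.75 pos [0.6132 0.1826 0.2428] yaw 91.2 F [ 0.05 -0.26  0.39] w 0.0158 units [-0.01  0.93  0.03] 0.01
```

Run:
```python
from h import *
for i in range(22):
    p,d=eyes.get_image("scene")
    if i%2==0: print(round(get_state()['clock'],2),end=" ");bar("scene",p,d,cam("scene"))
```

```text
29.8 scene bar x= [-0.0201  0.6419] z= [-0.0694  0.2416] y [-0.198  0.259] 526
29.9 scene bar x= [-0.0198  0.642 ] z= [-0.0668  0.2414] y [-0.2    0.258] 537
30.0 scene bar x= [-0.0201  0.6419] z= [-0.0683  0.2412] y [-0.202  0.258] 528
30.1 scene bar x= [-0.0195  0.6419] z= [-0.0697  0.2414] y [-0.202  0.259] 541
30.2 scene bar x= [-0.0187  0.6418] z= [-0.0682  0.2415] y [-0.204  0.259] 530
30.3 scene bar x= [-0.0195  0.642 ] z= [-0.0695  0.2416] y [-0.202  0.258] 543
30.4 scene bar x= [-0.0186  0.642 ] z= [-0.0679  0.2415] y [-0.2    0.257] 541
30.5 scene bar x= [-0.0191  0.642 ] z= [-0.0677  0.2411] y [-0.197  0.259] 534
30.6 scene bar x= [-0.0191  0.6421] z= [-0.0686  0.2413] y [-0.199  0.259] 532
30.7 scene bar x= [-0.0199  0.6421] z= [-0.0716  0.2418] y [-0.2    0.258] 538
30.8 scene bar x= [-0.0194  0.6419] z= [-0.0687  0.2414] y [-0.203  0.26 ] 535
```

Request:
drive_tool(
  rows=[
    [0, 0, 0.08, 0],
    [0, 0, 0.16, 0],
    [0, 0, 0.24, 0],
    [0, 0, 0.32, 0],
    [0, 0, 0.4, 0],
    [0, 0, 0.45, 0],
    [0, 0, 0.45, 0],
    [0, 0, 0.45, 0],
  ],
)

```text
clock: 31.52
position: [0.6132, 0.1826, 0.2314]
ee_rot: [-0.0, -0.011, 1.0, -0.0]
contact_force: [-0.2, 0.1, -0.0]
width: 0.0159
gripper_force: 0.0
```

Request:
drive_tool(
  rows=[
    [0, 0, 0, 0],
    [0, 0, 0, 0],
    [0, 0, 0, 0],
    [0, 0, 0, 0],
    [0, 0, 0, 0],
    [0, 0, 0, 0],
    [0, 0, 0, 0],
    [0, 0, 0, 0],
  ],
  grip=0,
  newtons=40,
)

```text
clock: 32.18
position: [0.6132, 0.1827, 0.2316]
ee_rot: [0.0, -0.011, 1.0, 0.0]
contact_force: [0.8, 0.5, -0.5]
width: 0.0044
gripper_force: 39.0
```

Request:
drive_tool(
  rows=[
    [0, 0, -0.05, 0],
    [0, 0, -0.1, 0],
    [0, 0, -0.16, 0],
    [0, 0, -0.22, 0],
    [0, 0, -0.28, 0],
    [0, 0, -0.33, 0],
    [0, 0, -0.37, 0],
    [0, 0, -0.4, 0],
  ],
)

```text
clock: 32.85
position: [0.6132, 0.1827, 0.2418]
ee_rot: [0.0, -0.011, 1.0, 0.0]
contact_force: [-0.2, 0.6, 0.7]
width: 0.0041
gripper_force: 39.0
```

Request:
drive_tool(
  rows=[
    [0, -0.03, 0, 0],
    [0, -0.08, 0, 0],
    [0, -0.14, 0, 0],
    [0, -0.2, 0, 0],
    [0, -0.25, 0, 0],
    [0, -0.29, 0, 0],
    [0, -0.29, 0, 0],
    [0, -0.29, 0, 0],
  ],
)

```text
clock: 33.52
position: [0.6133, 0.175, 0.2415]
ee_rot: [-0.0, -0.011, 1.0, -0.0]
contact_force: [0.1, 0.3, -0.0]
width: 0.0043
gripper_force: 39.0
```

```bash
python3 w.py 4
```

```text
clock 33.52 pos [0.6133 0.175  0.2415] yaw 91.2 F [ 0.08  0.33 -0.03] w 0.0043 units [-0.02  1.24 -0.02] 0.0
scene bar x= [-0.02    0.6419] z= [-0.0041  0.2395] y [-0.202  0.26 ] 523
side bar x= [-0.0274  0.6351] z= [-0.0088  0.2399] y [-0.193  0.261] 310
scene bar x= [-0.0192  0.642 ] z= [-0.0051  0.2395] y [-0.201  0.259] 521
side bar x= [-0.0279  0.6353] z= [-0.0087  0.2397] y [-0.196  0.268] 309
[-5.55200e-01 -4.69400e-01 -4.36500e-01 -8.46000e-02  1.08000e-02
  4.30000e-03 -4.78245e+01 -2.49221e+01] 
std [0.367  0.2067 0.4113 0.029  0.019  0.0226 0.0015 0.024 ]
clock 33.72 pos [0.6133 0.175  0.2415] yaw 91.2 F [-0.66 -0.77 -0.13] w 0.0044 units [-0.02  1.24 -0.02] 0.0
```

Request:
drive_tool(
  rows=[
    [0, 0, 0, 0],
    [0, 0, 0, 0],
    [0, 0, 0, 0],
    [0, 0, 0, 0],
    [0, 0, 0, 0],
    [0, 0, 0, 0],
    [0, 0, 0, 0],
    [0, 0, 0, 0],
  ],
  grip=16,
)

```text
clock: 34.38
position: [0.6133, 0.1754, 0.2416]
ee_rot: [0.0, -0.011, 1.0, 0.0]
contact_force: [-0.2, -0.3, -0.5]
width: 0.0162
gripper_force: 0.0
```

Request:
drive_tool(
  rows=[
    [0, 0, 0, 0],
    [0, 0, 0, 0],
    [0, 0, 0, 0],
    [0, 0, 0, 0],
    [0, 0, 0, 0],
    [0, 0, 0, 0],
    [0, 0, 0, 0],
    [0, 0, 0, 0],
  ],
)

```text
clock: 35.05
position: [0.6133, 0.1754, 0.2415]
ee_rot: [0.0, -0.011, 1.0, -0.0]
contact_force: [-0.2, 0.0, -0.2]
width: 0.0158
gripper_force: 0.0
```

```bash
python3 w.py 8
```

```text
clock 35.05 pos [0.6133 0.1754 0.2415] yaw 91.2 F [-0.16  0.03 -0.19] w 0.0158 units [-0.01  1.23 -0.02] 0.0
scene bar x= [-0.0185  0.6421] z= [-0.0073  0.2397] y [-0.201  0.259] 531
side bar x= [-0.0277  0.6353] z= [-0.0043  0.2399] y [-0.194  0.267] 299
scene bar x= [-0.0183  0.6417] z= [-0.0042  0.2393] y [-0.198  0.26 ] 521
side bar x= [-0.0261  0.6354] z= [-0.0088  0.2395] y [-0.193  0.262] 300
[-1.02400e-01  2.25700e-01 -8.30000e-03  2.17000e-02 -2.00000e-04
 -1.73000e-02 -4.78415e+01 -2.47985e+01] 
std [4.143e-01 5.280e-01 4.598e-01 2.830e-02 1.900e-02 3.350e-02 7.000e-04
 2.000e-04]
clock 35.45 pos [0.6133 0.1754 0.2415] yaw 91.2 F [ 0.44  0.55 -0.36] w 0.0159 units [-0.01  1.22 -0.02] 0.01
```

Request:
drive_tool(
  rows=[
    [0, 0, 0, 0],
    [0, 0, 0, 0],
    [0, 0, 0, 0],
    [0, 0, 0, 0],
    [0, 0, 0, 0],
    [0, 0, 0, 0],
    [0, 0, 0, 0],
    [0, 0, 0, 0],
  ],
  grip=0,
  newtons=30,
)

```text
clock: 36.12
position: [0.6133, 0.1753, 0.2416]
ee_rot: [0.0, -0.011, 1.0, -0.0]
contact_force: [0.0, -0.3, -1.5]
width: 0.0046
gripper_force: 29.2
```

Request:
drive_tool(
  rows=[
    [0, -0.005, 0, 0],
    [0, -0.01, 0, 0],
    [0, -0.016, 0, 0],
    [0, -0.022, 0, 0],
    [0, -0.03, 0, 0],
    [0, -0.03, 0, 0],
    [0, -0.03, 0, 0],
    [0, -0.03, 0, 0],
  ],
)

```text
clock: 36.78
position: [0.6133, 0.1747, 0.2416]
ee_rot: [0.0, -0.011, 1.0, 0.0]
contact_force: [0.4, 0.4, 0.1]
width: 0.0044
gripper_force: 29.3
```

Request:
drive_tool(
  rows=[
    [0, 0, 0, 0],
    [0, 0, 0, 0],
    [0, 0, 0, 0],
    [0, 0, 0, 0],
    [0, 0, 0, 0],
    [0, 0, 0, 0],
    [0, 0, 0, 0],
    [0, 0, 0, 0],
  ],
  grip=20,
)

```text
clock: 37.45
position: [0.6134, 0.1746, 0.2415]
ee_rot: [0.0, -0.011, 1.0, -0.0]
contact_force: [-0.3, 0.5, -0.9]
width: 0.0198
gripper_force: 0.0
```

Request:
drive_tool(
  rows=[
    [0, 0, 0, 0],
    [0, 0, 0, 0],
    [0, 0, 0, 0],
    [0, 0, 0, 0],
    [0, 0, 0, 0],
    [0, 0, 0, 0],
    [0, 0, 0, 0],
    [0, 0, 0, 0],
  ],
)

```text
clock: 38.12
position: [0.6133, 0.1746, 0.2416]
ee_rot: [0.0, -0.011, 1.0, 0.0]
contact_force: [-0.0, 0.1, 0.4]
width: 0.0198
gripper_force: 0.0
```

```bash
python3 w.py 8
```

```text
clock 38.12 pos [0.6133 0.1746 0.2416] yaw 91.2 F [-0.05  0.13  0.43] w 0.0198 units [-0.01  1.25 -0.02] 0.0
scene bar x= [-0.0193  0.6419] z= [-0.0028  0.2398] y [-0.202  0.259] 526
side bar x= [-0.0282  0.6353] z= [-0.0047  0.2398] y [-0.191  0.262] 300
scene bar x= [-0.0182  0.6419] z= [-0.0019  0.2396] y [-0.2    0.259] 528
side bar x= [-0.0294  0.6351] z= [-0.0031  0.2399] y [-0.192  0.263] 296
[-5.00000e-02  1.03400e-01 -2.49200e-01 -2.04000e-02 -1.70000e-03
 -5.80000e-03 -4.78232e+01 -2.47970e+01] 
std [5.971e-01 5.187e-01 5.029e-01 3.210e-02 1.920e-02 1.200e-02 2.000e-04
 2.000e-04]
clock 38.52 pos [0.6134 0.1746 0.2416] yaw 91.2 F [ 0.47 -0.5  -0.16] w 0.0199 units [-0.01  1.25 -0.02] 0.01
```

Request:
drive_tool(
  rows=[
    [0, 0, 0, 0],
    [0, 0, 0, 0],
    [0, 0, -0.1, 0],
    [0, 0, -0.3, 0],
    [0, 0, -0.6, 0],
    [0, 0, -1, 0],
    [0, 0, -1.5, 0],
    [0, 0, -2, 0],
  ],
  grip=28,
)

```text
clock: 39.18
position: [0.6135, 0.1746, 0.2931]
ee_rot: [0.0, -0.011, 1.0, 0.0]
contact_force: [0.3, 0.1, 0.0]
width: 0.0279
gripper_force: 0.0
```

Request:
drive_tool(
  rows=[
    [0, 0, -0.7, 0],
    [0, 0, -1.4, 0],
    [0.3, 0, -2, 0],
    [1, 0, -2.4, 0],
    [1.8, 0, -2.6, 0],
    [2.6, 0, -2.6, 0],
    [3.2, 0, -2.6, 0],
    [3.4, 0, -2.6, 0],
  ],
)

```text
clock: 39.85
position: [0.5264, 0.1729, 0.3586]
ee_rot: [0.001, -0.011, 1.0, 0.0]
contact_force: [0.3, -0.5, -0.1]
width: 0.0278
gripper_force: 0.0
```

Request:
drive_tool(
  rows=[
    [0, 0, 0, 0],
    [0, 0, 0, 0],
    [0, 0, 0, 0],
    [0, 0, 0, 0],
    [0, 0, 0, 0],
    [0, 0, 0, 0],
    [0, 0, 0, 0],
    [0, 0, 0, 0],
  ],
)

```text
clock: 40.52
position: [0.5286, 0.1728, 0.3563]
ee_rot: [-0.0, -0.011, 1.0, -0.0]
contact_force: [-0.6, 0.4, -0.6]
width: 0.0281
gripper_force: 0.0
```

```bash
python3 w.py 6
python3 - <<'E'
from h import *
v=[]
for n,(y,x) in (("side",(130,190)),("scene",(120,150))):
    p,d=eyes.get_image(n);bar(n,p,d,cam(n));v.append(cv2.resize(p[y:y+150,x:x+200],(400,300)))
cv2.imwrite("pics/end.png",np.hstack(v)[:,:,::-1])
E
```

```text
clock 40.52 pos [0.5286 0.1728 0.3563] yaw 91.2 F [-0.61  0.44 -0.64] w 0.0281 units [-3.41  1.26  4.57] 0.0
scene bar x= [-0.0193  0.642 ] z= [-0.0079  0.2398] y [-0.198  0.259] 517
side bar x= [-0.026   0.6351] z= [-0.0036  0.2402] y [-0.192  0.261] 340
scene bar x= [-0.0189  0.6419] z= [-0.0038  0.2395] y [-0.204  0.26 ] 527
side bar x= [-0.0278  0.6356] z= [-0.0037  0.2398] y [-0.195  0.26 ] 350
[-9.73000e-02  1.89600e-01 -6.76000e-02  1.24000e-02 -1.02000e-02
  1.81000e-02 -3.88264e+01 -2.60076e+01] 
std [0.2875 0.4594 0.2535 0.0158 0.0281 0.0179 0.008  0.0019]
clock 40.82 pos [0.5283 0.1728 0.3566] yaw 91.2 F [-0.37  0.63  0.09] w 0.0281 units [-3.41  1.25  4.58] 0.01
side bar x= [-0.0255  0.6355] z= [-0.0042  0.24  ] y [-0.194  0.262] 349
scene bar x= [-0.0191  0.642 ] z= [-0.0064  0.24  ] y [-0.197  0.259] 524
```

View pics/end.png

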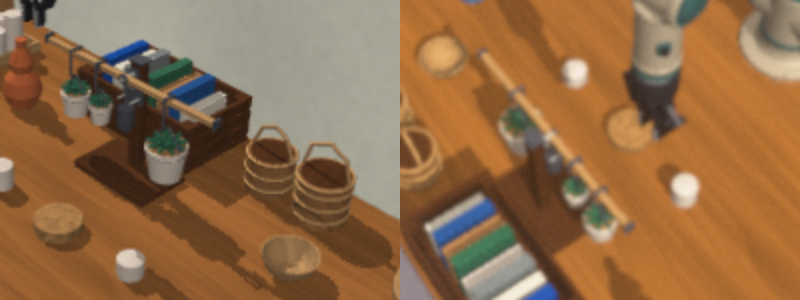

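The final view shows the big pot, little pot and small pot hanging freely. The bar is level to about 0.005 rad and the gripper is clear of it.

```bash
python3 -c "
from rig import order
print(order.sign_off())"
```

```text
the job is handed in; nothing more can be done
None
```

The job is handed in: both pots hang free on the bar, measured level to about 0.005 rad at about 41 s of the 72 s allowed; easing the big pot on, I pressed a few newtons (about 4.8 N) too far against the right stop and backed off before letting go.

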